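# Load the tray across the small scale for the stock count

### The job

Load the three round white-lidded tubs from the sloping display stand into the long cardboard tray lying across the small scale, ready for weighing: the tall tub in the middle compartment and a short tub in each end compartment, every one set down upright and gently, never dropped. The empty tray is very light and hangs far over both ends of the platter, so load it in such a way that it never tips or slides, and leave it level, centred and square on the platter. Leave the packs, the tube bundle and the tape roll where they are.

Things in the scene. Friction and masses are not known exactly. Their poses are not given: they have to be found in the camera images.
- tall_tub: tall round tub, blue with yellow bands and a white lid, 60 mm diameter, 110 mm high, about 420 g, rigid. Origin: centre of its underside; z along its axis to the lid. It stands in the front row of the stand, leaning 26 degrees from vertical with its lid towards the stand's front, in any of the row's three places
- short_tub_a: short round tub, red with yellow bands and a white lid, 60 mm diameter, 80 mm high, about 280 g, rigid. Origin: centre of its underside; z along its axis to the lid. In the front row, leaning like the tall tub
- short_tub_b: a second short tub, the same as short_tub_a
- tray: loose cardboard tray, 330 mm long (its y), 120 wide, 35 high, about 100 g, walls and floor 4 mm; two cross walls make three compartments along y, each 104 by 112 mm inside. Origin: centre of its underside, z up. Each end hangs 95 mm over the platter's edge; empty, it tips if one tub is stood in the middle of an end compartment; a moderate push on an end also tips it
- cell_left (a point): centre of the floor of the tray's +y end compartment, 4 mm above the tray's underside and 108.5 mm from its middle; axes as the tray
- cell_mid (a point): centre of the floor of the tray's middle compartment
- cell_right (a point): centre of the floor of the tray's -y end compartment, 108.5 mm from the tray's middle
- scale: grey compact bench scale, fixed to the table, housing 205 mm by 150 mm by 45 mm with its display on the -x side; origin on the table under the platter's centre, x away from the display, y along the tray, z up
- platter (a point): centre of the top of the scale's square steel platter, 140 mm by 140 mm, 62 mm above the table, rigid
- stand: fixed wooden stand, 340 mm wide (its y), one board sloping up 26 degrees towards its +x. Origin on the table, 50 mm under the board's surface. Tubs stand on the board at the stand's x = 0, 110 mm apart along y, square to the board, behind a lip 22 mm high. Behind them a 16 mm batten and two packs that lean over the way straight up: draw each tub out along its own axis
- pack_a: green box, 50 mm by 110 mm (along y) by 70 mm high, at the +y end of the stand's back row, leaning 26 degrees like the tubs; bystander. Origin: centre of its underside
- pack_b: orange box of the same size at the -y end of the back row; bystander
- tube_bundle: bundle of three coloured tubes 190 mm long (its x), 58 mm wide and 54 mm high, lying on the table beyond the stand and scale; bystander. Origin: centre of its underside
- tape_roll: orange roll of tape lying flat on the table, 84 mm diameter, 45 mm high, between stand and scale; bystander. Origin: centre of its underside
Things that resemble listed ones, but are neither listed nor needed, are in the scene too. Leave any pink or purple look-alike of the tall_tub alone.

How it is judged (in metres and radians):
At the end, for the whole second after the job is handed in: tall tub in the middle compartment, a short tub in each end one, all on the tray floor and upright within 0.1 rad; tray on the platter, level within 0.05 rad, its middle within 30 mm of the platter's, square to the scale within 0.2 rad; all at rest (x of tall_tub in the frame of tray between -0.04 and 0.04 m and y of tall_tub in the frame of tray between -0.035 and 0.035 m and z of tall_tub in the frame of tray between -0.004 and 0.012 m and (((x of short_tub_a in the frame of tray between -0.04 and 0.04 m and y of short_tub_a in the frame of tray between 0.07 and 0.145 m and z of short_tub_a in the frame of tray between -0.004 and 0.012 m) and (x of short_tub_b in the frame of tray between -0.04 and 0.04 m and y of short_tub_b in the frame of tray between -0.145 and -0.07 m and z of short_tub_b in the frame of tray between -0.004 and 0.012 m)) or ((x of short_tub_a in the frame of tray between -0.04 and 0.04 m and y of short_tub_a in the frame of tray between -0.145 and -0.07 m and z of short_tub_a in the frame of tray between -0.004 and 0.012 m) and (x of short_tub_b in the frame of tray between -0.04 and 0.04 m and y of short_tub_b in the frame of tray between 0.07 and 0.145 m and z of short_tub_b in the frame of tray between -0.004 and 0.012 m))) and angle between each of tall_tub, short_tub_a, short_tub_b's own z axis and vertical below 0.1 rad and linear speed of each of tall_tub, short_tub_a, short_tub_b, tray below 0.02 m/s and angle between tray's own z axis and vertical below 0.05 rad and horizontal distance between tray and platter below 0.03 m and angle between the y axis of tray and the y axis of scale, either way round below 0.2 rad and height (world z) of tray above 0.055 m); the robot touches nothing.
It fails at once if the tray tips by more than 0.15 rad (angle between tray's own z axis and vertical above 0.15 rad).
It fails at once if the tray slides more than 30 mm from where it lay (distance of tray from where it was at the start of the episode above 0.03 m).
It fails at once if a tub is dropped: it falls free of the fingers, faster than 0.6 m/s ((linear speed of tall_tub above 0.6 m/s and contact force between the fingers and tall_tub below 0.05 N) or (linear speed of short_tub_a above 0.6 m/s and contact force between the fingers and short_tub_a below 0.05 N) or (linear speed of short_tub_b above 0.6 m/s and contact force between the fingers and short_tub_b below 0.05 N)).
It fails at once if a tub is set on the tray leaning more than 0.3 rad ((contact force between tall_tub and tray above 0.5 N and angle between tall_tub's own z axis and vertical above 0.3 rad) or (contact force between short_tub_a and tray above 0.5 N and angle between short_tub_a's own z axis and vertical above 0.3 rad) or (contact force between short_tub_b and tray above 0.5 N and angle between short_tub_b's own z axis and vertical above 0.3 rad)).
It fails at once if a pack, the tube bundle or the tape roll is moved more than 25 mm (distance of any of pack_a, pack_b, tube_bundle, tape_roll from where it was at the start of the episode above 0.025 m).
It also fails if it takes over 72 s, if anything falls off the work surface, if the arm or the gripper's body presses on something with over 40 N, if the wrist force passes 120 N, or if a joint passes its speed limit or range.

### The arm

A 6-joint arm with a two-finger parallel gripper is mounted at the origin on the work surface. World frame = base frame: x ahead of the robot, y to its left, z up, the work surface at z = 0. Lengths are in mm, angles in rad, forces in N, time in s.
With the tool pointing down it reaches from about 375 to 900 mm from the base axis. Payload 3.1 kg.
Tool frame: the origin (TCP) lies midway between the tips of the shut fingers; the grasp point (between the pads) lies 19 mm behind it; z points along the fingers, y is the line along which they close (so a half turn about z gives the same grasp; the last joint's range is limited). The gripper opens to 87 mm and grips with 3 to 60 N. Pads are 19 mm wide; open, the fingers measure 117 mm over their backs; the gripper's body (75 mm by 190 mm) begins 51 mm behind the grasp point.
Start: joints at [-1.486, 0.527, 1.433, -0, 1.181, -0.178], TCP at [162.39, -603.511, 222.548] pointing down, gripper open.
Joint ranges: [-3.08, 3.08], [-0.75, 2.2], [0.22, 2.44], [-1.43, 4.57], [0, 2.65], [-2.85, 2.85]. Speed limits (rad/s): [2.79, 2.79, 3.14, 3.14, 3.14, 3.14].

### API

Orientations are given as a unit quaternion [x, y, z, w].
In Python, from bench import ctrl gives the robot as it stands. The module is installed in compiled form; this text tells all that it offers.
- The arm moves only by the tool arm_command, never from a script. Its argument "plan" is a list that holds one entry, the list of rows, each a list of 4 numbers: the shift along the tool's x, y, z in mm, then the turn about the tool's z in degrees. In form: [[[tx, ty, tz, twist], ...]]. A call has 1 to 12 rows; each row is the pose to reach, as a shift and turn from the pose commanded when the call began, along the tool's axes at that moment; what a row does not reach only later rows make up. A row lasts 1/10 s, in which the tool goes at most 50 mm and 8.59 degrees, less where a joint would pass 70% of its speed; a pose out of reach is approached as far as the arm can. A call with a gripper value outside its range is refused whole. "gripper" is the opening, from 0 (shut) to 1 (fully open), set as the call begins (left out, the last holds). The fingers move at their own pace and stop on an object; the grip force is fixed at half the most. Time passes only in rows, so rows that repeat a pose let the fingers close. It gives the time, the measured TCP pose, the force, the opening and the grip force at its end, in the units of the state.
- ctrl.observe(): the state, without advancing time (a new reading comes with each control period).
- ctrl.read_camera(name): name is "scene" or "top" or "wrist"; returns the picture (384x512x3 uint8, red, green, blue); there is no depth.
- ctrl.camera_params(name): a dict with "fx", "fy", "cx", "cy" (pixels), "rvec" (rotation vector, rad) and "tvec" (3), from world to camera coordinates, as OpenCV has them. Camera axes: x right, y down, z forward; pixel columns grow to the right and rows downward; lengths in mm; the calibration is good to about 2 mm. A picture is of the moment at which its call begins: read the wrist's pose just before it. camera_params takes no time and is no camera call; for the wrist camera it gives the pose at the moment of the call.
- ctrl.close_job(): hands the job in; it is judged then, once.
The state is a dict: "time": time; "joints": joint angles; "joint_vel": joint speeds; "joint_efforts": joint torques, N m; "position": TCP position; "orientation": TCP orientation; "contact_force": force on the tool from outside, world axes, zero at the start; "torque": the same for the moment, N m; "finger_gap": finger opening in mm; "grip_force": force on a finger pad.
Only numpy, scipy, OpenCV 4.12 (cv2) and the standard library are available. Lean on these libraries where they do the work, as an engineer would, in place of code of your own. Each camera call takes 0.05 s, during which the arm holds its last target. There are 200 camera calls.

## Working session

There is one attempt and no reset: what is moved stays moved. The work goes in short steps, Python scripts to look and compute and a tool call to move; the robot and the scene stay as the last step left them, time stands still between calls to the robot, and variables do not carry over. Pictures are saved under pics/ and viewed, at most 10 in all, crops included, and the job is handed in when it is done.

Besides the shell and the picture viewer there is one more tool, called as name(argument=value, ...), one argument or row to a line, values as JSON. arm_command: Moves the arm, as the interface text tells. Its arguments: {"type":"object","properties":{"plan":{"type":"array"},"gripper":{"type":"number"}},"required":["plan"]}

```bash
mkdir -p pics
cat > h.py <<'E'
import numpy as np, cv2
from scipy.spatial.transform import Rotation as R
from bench import ctrl
def cam(n):
    p=ctrl.camera_params(n);K=np.array([[p['fx'],0,p['cx']],[0,p['fy'],p['cy']],[0,0,1.]])
    return K,np.array(p['rvec'],float).ravel(),np.array(p['tvec'],float).ravel()
def ray(c,uv):
    K,r,t=c;M=R.from_rotvec(r).as_matrix();d=M.T@np.linalg.solve(K,[uv[0],uv[1],1]);return -M.T@t,d/np.linalg.norm(d)
def plane(c,uv,z):
    o,d=ray(c,uv);return o+d*(z-o[2])/d[2]
def proj(c,P): return cv2.projectPoints(np.array(P,float).reshape(-1,3),c[1],c[2],c[0],None)[0].reshape(-1,2)
def tri(c1,a,c2,b):
    o1,d1=ray(c1,a);o2,d2=ray(c2,b);A=np.stack([d1,-d2],1);s=np.linalg.lstsq(A,o2-o1,rcond=None)[0]
    p,q=o1+s[0]*d1,o2+s[1]*d2;return (p+q)/2,np.linalg.norm(p-q)
E
python3 - <<'E'
from h import *
for n in('scene','top'):
    im=ctrl.read_camera(n);np.save(n+'.npy',im);cv2.imwrite(f'pics/{n}.png',cv2.resize(im[:,:,::-1],(800,600),interpolation=cv2.INTER_CUBIC))
    c=cam(n);print(n,c[0][0,0],ray(c,(256,192)))
s=ctrl.observe();print(s)
E
```

```text
scene 470.06678813266916 (array([1358.95170479,  505.48836343, 1231.6327269 ]), array([-0.53608703, -0.36990817, -0.75880079]))
top 422.3732633859685 (array([ 279.52842493,  -53.36903875, 1534.94454493]), array([ 0.1577768 , -0.00818823, -0.98744085]))
{'time': 0.1, 'joints': array([-1.48651216e+00,  5.28396935e-01,  1.43373265e+00, -1.68692214e-05,
        1.18139846e+00, -1.78467416e-01]), 'joint_vel': array([ 0.00129852, -0.00183455, -0.00424515, -0.00077239, -0.00177405,
       -0.00050793]), 'joint_efforts': array([-1.91007380e-04, -4.40983701e+01, -1.77150768e+01,  6.35634572e-02,
        5.34212391e-02, -3.97026463e-05]), 'position': array([ 162.3255231 , -602.89146981,  221.66810911]), 'orientation': array([ 9.91381721e-01,  1.31001324e-01,  3.77619971e-05, -9.66988069e-04]), 'contact_force': array([ 1.07268575,  0.64318948, -0.2577949 ]), 'torque': array([-0.00349037,  0.06068417, -0.01285748]), 'grip_force': 0.0, 'finger_gap': 86.88240320446073}
```

View pics/scene.png

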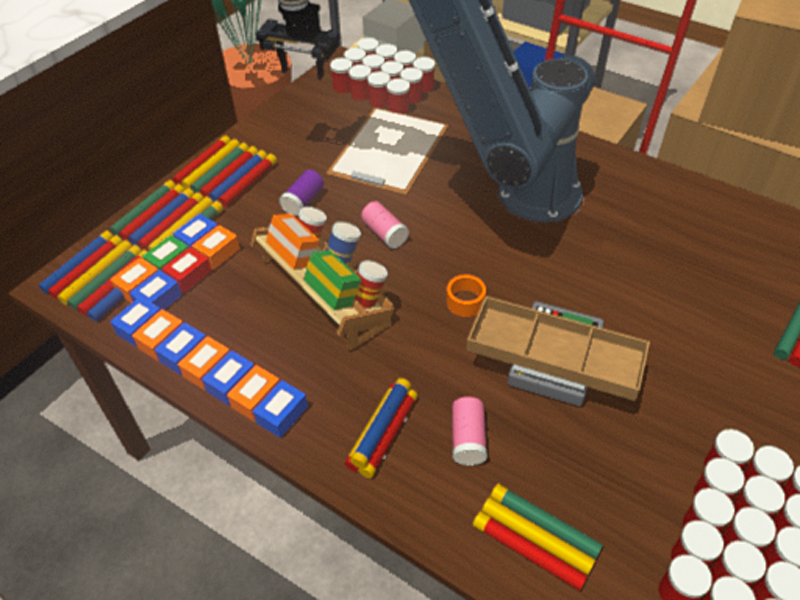

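View pics/top.png

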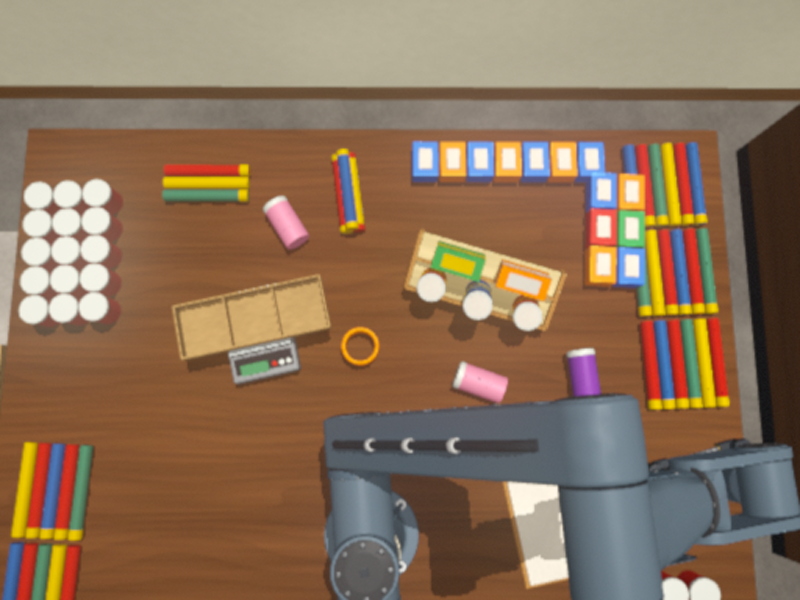

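The scene picture (800x600) shows the stand with three lids at about (312,215), (346,235) and (372,272). In the top picture they are at (527,315), (478,302) and (431,287). The blue tall tub is in the middle place, with a short red one on each side.

Things that could be mistaken for these, in the top picture:
- Pink cylinders lying at (285,222) and (481,382).
- A purple one lying at (583,372).
- Clusters of red tubs at (65,250) and (690,590).

I choose the three tubs on the stand. The tray is at about (251,317).

Run:
```python
from h import *
T=np.load('top.npy');S=np.load('scene.npy');ct,cs=cam('top'),cam('scene');k=.64
def white(im,p,r=16):
    h=cv2.cvtColor(im,cv2.COLOR_RGB2HSV);m=((h[...,1]<60)&(h[...,2]>140)).astype(np.uint8)
    n,l,st,c=cv2.connectedComponentsWithStats(m)
    i=min((i for i in range(1,n) if st[i,4]>25),key=lambda i:np.hypot(*(c[i]-p)))
    cn=cv2.findContours((l==i).astype(np.uint8),0,2)[0][0]
    return np.array(cv2.fitEllipse(cv2.convexHull(cn))[0]),st[i,4]
P=[]
for a,b in(((431,287),(372,270)),((478,300),(346,232)),((527,315),(312,215))):
    u,n1=white(T,np.array(a)*k);v,n2=white(S,np.array(b)*k);p,e=tri(ct,u,cs,v);P.append(p);print('lid',u/k,n1,v/k,n2,p.round(1),round(e,1))
d=P[0]-P[2];print('stand y dir',np.degrees(np.arctan2(d[1],d[0]))-90)
# tray
h=cv2.cvtColor(T,cv2.COLOR_RGB2HSV);print('tray hsv',h[int(320*k),int(200*k)],h[int(310*k),int(250*k)],'table',h[int(270*k),int(150*k)])
m=cv2.inRange(h,(10,60,110),(25,200,255));w=np.zeros_like(m);w[160:240,100:220]=m[160:240,100:220]
w=cv2.morphologyEx(w,cv2.MORPH_OPEN,np.ones((3,3)))
cn=max(cv2.findContours(w,0,2)[0],key=cv2.contourArea);box=cv2.boxPoints(cv2.minAreaRect(cn));print('box',box/k)
Q=np.array([plane(ct,b,97) for b in box]);print(Q.round(0),Q.mean(0),[np.linalg.norm(Q[i]-Q[i-1]).round(0) for i in range(4)])
for n,q,z in(('tape',(360,347),45),('pinkR',(481,382),30),('purple',(583,372),30),('bundle',(347,190),54),('pinkL',(285,222),30)):print(n,plane(ct,np.array(q)*k,z).round(0))
im=cv2.resize(T[130:250,100:380,::-1],(800,343),interpolation=cv2.INTER_CUBIC);cv2.imwrite('pics/c1.png',im)
```

```text
lid [430.32374382 287.1068716 ] 265 [372.06776142 270.08750439] 182 [ 534.8 -131.8  116.6] 0.8
lid [477.14347839 304.20179367] 302 [345.11811733 230.95653057] 173 [ 493.  -230.1  143.3] 1.1
lid [526.95355415 315.80851078] 280 [301.83973312 208.31992626] 300 [ 475.8 -348.2  133.4] 25.0
stand y dir -15.24792104937265
tray hsv [ 18 120 211] [ 19 122 214] table [ 13 132 143]
box [[156.25   250.    ]
 [342.1875 250.    ]
 [342.1875 373.4375]
 [156.25   373.4375]]
[[622. 478.  97.]
 [622.  64.  97.]
 [348.  60.  97.]
 [349. 461.  97.]] [485.53033559 265.63661815  97.        ] [np.float64(274.0), np.float64(414.0), np.float64(274.0), np.float64(401.0)]
tape [410.  25.  45.]
pinkR [ 332. -249.   30.]
purple [ 354. -481.   30.]
bundle [777.  58.  54.]
pinkL [706. 204.  30.]
```

View pics/c1.png

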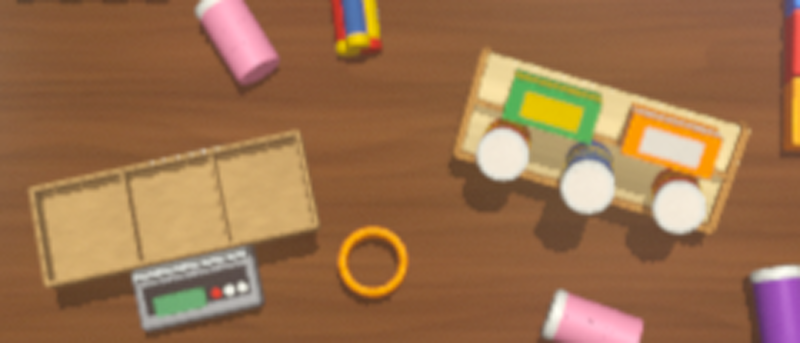

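The crop confirms the choice. The blue tall tub's lid is in the middle at (588,185), and the red short tubs are at (502,153) and (679,206). The tray's outer corners are at about (30,187), (298,131), (317,228) and (47,285).

Run:
```python
from h import *
T=np.load('top.npy');ct=cam('top');k=.64
s=280/800
C=[np.array(q)*s+[100,130] for q in((30,187),(298,131),(317,228),(47,285))]
Q=np.array([plane(ct,c,97) for c in C]);print(Q.round(0),Q.mean(0).round(1),[np.linalg.norm(Q[i]-Q[i-1]).round(0) for i in range(4)])
ya=(Q[0]+Q[3]-Q[1]-Q[2]);yaw=np.degrees(np.arctan2(ya[1],ya[0]))-90;print('tray yaw',yaw)
L=[plane(ct,np.array(u)*k,z) for u,z in(((430.3,287.1),122),((477.1,304.2),149),((527,315.8),122))]
d=L[0]-L[2];th=np.arctan2(d[1],d[0])-np.pi/2;print('lids',np.round(L,1),np.linalg.norm(d),'stand yaw',np.degrees(th))
x=np.array([np.cos(th),np.sin(th),0]);n=np.array([0,0,1])*np.cos(.4538)-x*np.sin(.4538)
for l,h in zip(L,(80,110,80)): print('base',(l-n*h).round(1))
print('n',n.round(3),'x',x.round(3))
B=(L[0]+L[2])/2-n*80
Rm=R.from_quat(ctrl.observe()['orientation']).as_matrix();print(Rm.round(3))
g=(L[1]-n*110)+n*78
print('grasp tall',g.round(1))
```

```text
[[498. 434.  97.]
 [566. 114.  97.]
 [448.  89.  97.]
 [380. 408.  97.]] [472.8 261.1  97. ] [np.float64(120.0), np.float64(328.0), np.float64(121.0), np.float64(326.0)]
tray yaw 12.034332632182384
lids [[ 533.7 -131.1  122. ]
 [ 491.9 -228.8  149. ]
 [ 470.6 -339.7  122. ]] 217.99119987334583 stand yaw -16.831487235815533
base [ 567.3 -141.2   50.1]
base [ 538.  -242.8   50.1]
base [ 504.1 -349.9   50.1]
n [-0.42   0.127  0.899] x [ 0.957 -0.29   0.   ]
[[ 0.966  0.26  -0.   ]
 [ 0.26  -0.966  0.002]
 [ 0.    -0.002 -1.   ]]
grasp tall [ 505.3 -232.9  120.2]
```

```bash
cat >> h.py <<'E'
def goal(p,ang):
    "shift+twist to TCP p with tool y at world angle ang (deg)"
    s=ctrl.observe();M=R.from_quat(s['orientation']).as_matrix();a=np.degrees(np.arctan2(M[1,1],M[0,1]))
    print(round(s['time'],2),'pos',s['position'].round(1),'yaw',a.round(1),'F',s['contact_force'].round(1),'gap',round(s['finger_gap'],1),'grip',round(s['grip_force'],1))
    print('tool',(M.T@(np.array(p)-s['position'])).round(1),'twist',round((a-ang),1),'x',M[:,0].round(3),'y',M[:,1].round(3))
E
echo
```

arm_command(
  plan=[
    [[427,-268,0,-103],[427,-268,0,-103],[427,-268,0,-103],[427,-268,0,-103],[427,-268,0,-103],[427,-268,0,-103],[427,-268,0,-103],[427,-268,0,-103],[427,-268,0,-103],[427,-268,0,-103],[427,-268,0,-103],[427,-268,0,-103]],
  ],
  gripper=1,
)

```text
time: 1.3
position: [506.1, -231.4, 222.1]
orientation: [0.51, 0.86, 0.0, -0.0]
contact_force: [-0.5, 0.4, 0.7]
finger_gap: 86.9
grip_force: 0.0
```

```bash
python3 -c "
from h import *
goal((505,-233,160),73.2)"
```

```text
1.3 pos [ 506.1 -231.4  222.1] yaw 28.7 F [-0.5  0.4  0.7] gap 86.9 grip 0.0
tool [-0.9 -1.7 62.1] twist -44.5 x [-0.48   0.878  0.001] y [ 0.878  0.48  -0.   ]
```

Twist first, then look with the wrist camera before descending.

arm_command(
  plan=[
    [[0,-1,0,-44.5],[0,-1,0,-44.5],[0,-1,0,-44.5],[0,-1,0,-44.5],[0,-1,0,-44.5],[0,-1,0,-44.5],[0,-1,0,-44.5]],
  ],
)

```text
time: 2.0
position: [504.0, -234.1, 222.3]
orientation: [0.153, 0.988, 0.0, -0.0]
contact_force: [-0.7, -0.2, 0.3]
finger_gap: 87.0
grip_force: 0.0
```

Run:
```python
from h import *
c=cam('wrist');im=ctrl.read_camera('wrist');cv2.imwrite('pics/w1.png',cv2.resize(im[:,:,::-1],(640,480)))
goal((505,-233,101),73.2)
n=np.array([-.42,.127,.899])
for b,h in(((538,-242.8,50.1),110),((567.3,-141.2,50.1),80),((504.1,-349.9,50.1),80)):print('predicted lid px',(proj(c,b+n*h)*1.25).round(0))
```

```text
2.05 pos [ 504.1 -234.1  222.3] yaw 72.4 F [ 0.2  0.1 -0.3] gap 87.2 grip 0.0
tool [ -0.6   1.3 121.3] twist -0.8 x [-0.953  0.302  0.001] y [0.302 0.953 0.   ]
predicted lid px [[313. 232.]]
predicted lid px [[472. 236.]]
predicted lid px [[144. 241.]]
```

View pics/w1.png

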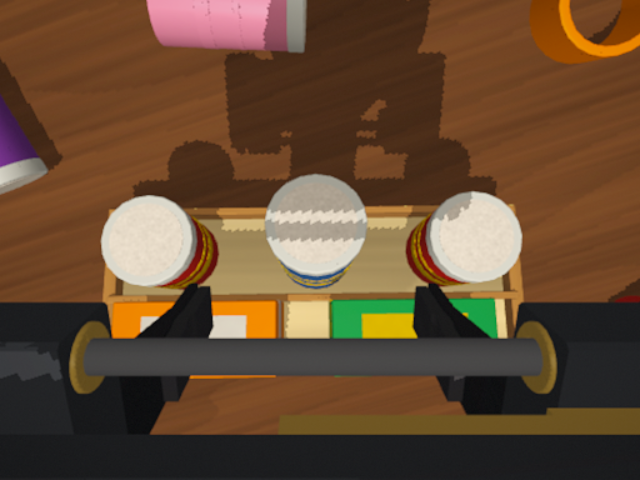

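The wrist view shows the lids at (316,225), (474,237) and (147,240), within a few pixels of the prediction. I descend and grip.

arm_command(
  plan=[
    [[1,2,40,-1],[1,2,80,-1],[1,2,105,-1],[1,2,121,-1],[1,2,121,-1]],
  ],
)

```text
time: 2.55
position: [502.3, -231.0, 99.2]
orientation: [0.144, 0.99, 0.001, -0.003]
contact_force: [0.6, -0.6, 1.1]
finger_gap: 86.9
grip_force: 0.0
```

arm_command(
  plan=[
    [[0,0,0,0],[0,0,0,0],[0,0,0,0],[0,0,0,0],[0,0,0,0]],
  ],
  gripper=0,
)

```text
time: 3.05
position: [504.3, -232.3, 102.4]
orientation: [0.143, 0.99, -0.0, 0.001]
contact_force: [-0.6, -0.1, 2.8]
finger_gap: 59.5
grip_force: 30.0
```

arm_command(
  plan=[
    [[4,0,-9,0],[12,0,-25,0],[25,0,-52,0],[39,0,-80,0],[48,0,-99,0],[48,0,-99,0]],
  ],
)

```text
time: 3.65
position: [457.3, -218.3, 202.8]
orientation: [0.143, 0.99, -0.001, 0.001]
contact_force: [0.2, -0.9, -3.4]
finger_gap: 59.5
grip_force: 30.0
```

Run:
```python
from h import *
goal((510,0,200),73.2)
goal((510,0,80),73.2)
im=ctrl.read_camera('scene');c=cam('scene');u=proj(c,ctrl.observe()['position'])[0].astype(int);print(u)
x,y=u;cv2.imwrite('pics/s2.png',cv2.resize(im[max(y-75,0):y+75,max(x-100,0):x+100,::-1],(600,450)))
```

```text
3.65 pos [ 457.3 -218.3  202.8] yaw 73.5 F [ 0.2 -0.9 -3.4] gap 59.5 grip 30.0
tool [ 11.3 224.3   2.5] twist 0.3 x [-0.959  0.283 -0.003] y [ 0.283  0.959 -0.001]
3.65 pos [ 457.3 -218.3  202.8] yaw 73.5 F [ 0.2 -0.9 -3.4] gap 59.5 grip 30.0
tool [ 11.6 224.5 122.5] twist 0.3 x [-0.959  0.283 -0.003] y [ 0.283  0.959 -0.001]
[229 129]
```

View pics/s2.png

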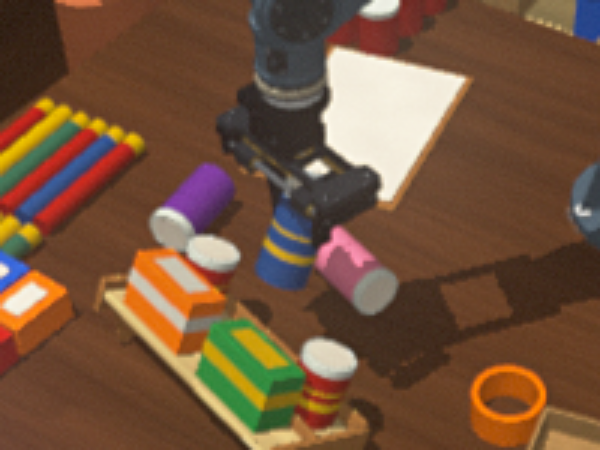

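arm_command(
  plan=[
    [[4,40,-3,0],[6,85,-5,0],[8,130,-5,0],[10,175,-5,0],[11,215,10,0],[11,224,45,0],[11,224,85,0],[11,224,115,0],[11,224,130,0],[11,224,130,0]],
  ],
)

```text
time: 4.7
position: [508.5, 0.2, 67.1]
orientation: [0.143, 0.99, 0.0, -0.004]
contact_force: [0.1, -0.6, -3.1]
finger_gap: 59.2
grip_force: 30.0
```

arm_command(
  plan=[
    [[0,0,3,0],[0,0,6,0],[0,0,9,0],[-4,0,11,0],[-8,0,11,0],[-8,0,11,0]],
  ],
)

```text
time: 5.3
position: [520.8, -3.4, 63.4]
orientation: [0.143, 0.99, -0.0, 0.003]
contact_force: [-2.4, 0.4, 17.0]
finger_gap: 59.6
grip_force: 30.0
```

arm_command(
  plan=[
    [[-5,0,0,0],[-10,0,0,0],[-15,0,1,0],[-20,0,2,0],[-25,0,3,0],[-28,0,3,0],[-28,0,3,0]],
  ],
)

```text
time: 6.0
position: [545.6, -10.6, 59.1]
orientation: [0.143, 0.99, 0.0, 0.001]
contact_force: [-1.9, 1.2, 9.7]
finger_gap: 59.5
grip_force: 30.0
```

Run:
```python
from h import *
goal((510,0,60),73.2)
im=ctrl.read_camera('scene');c=cam('scene');u=proj(c,ctrl.observe()['position'])[0].astype(int);print(u)
x,y=u;cv2.imwrite('pics/s3.png',cv2.resize(im[max(y-60,0):y+60,max(x-80,0):x+80,::-1],(600,450)))
```

```text
6.0 pos [545.6 -10.6  59.1] yaw 73.5 F [-1.9  1.2  9.7] gap 59.5 grip 30.0
tool [37.2  0.1 -1. ] twist 0.3 x [-0.959  0.284 -0.001] y [0.284 0.959 0.001]
[267 202]
```

View pics/s3.png

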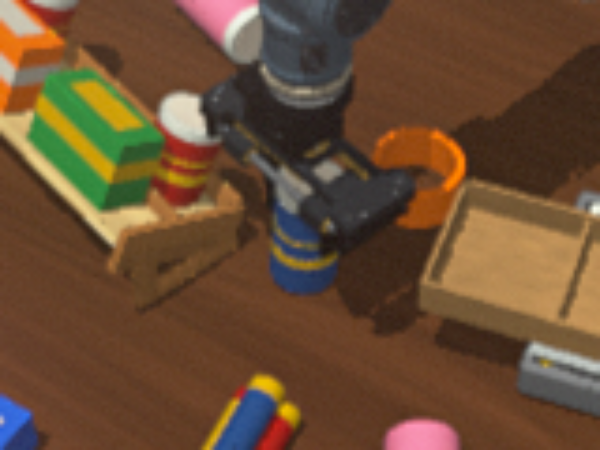

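It looks nearly upright, and the grasp height of 78 mm agrees. I release and regrip to settle it square.

arm_command(
  plan=[
    [[0,0,0,0],[0,0,0,0],[0,0,0,0],[0,0,0,0],[0,0,0,0],[0,0,0,0]],
  ],
  gripper=0.85,
)

```text
time: 6.65
position: [545.2, -10.7, 56.4]
orientation: [0.143, 0.99, 0.0, -0.0]
contact_force: [0.3, 0.2, -0.3]
finger_gap: 73.5
grip_force: 0.0
```

arm_command(
  plan=[
    [[0,0,0,0],[0,0,0,0],[0,0,0,0],[0,0,0,0]],
  ],
  gripper=0,
)

```text
time: 7.05
position: [545.2, -10.7, 56.5]
orientation: [0.143, 0.99, 0.0, -0.0]
contact_force: [0.2, -0.1, -0.4]
finger_gap: 59.7
grip_force: 30.0
```

Run:
```python
from h import *
goal((472.8,261.1,210),12)
```

```text
7.05 pos [545.2 -10.7  56.5] yaw 73.6 F [ 0.2 -0.1 -0.4] gap 59.7 grip 30.0
tool [ 146.4  240.2 -153.5] twist 61.6 x [-0.959  0.283  0.   ] y [0.283 0.959 0.   ]
```

arm_command(
  plan=[
    [[0,0,-20,0],[0,0,-60,0],[0,0,-100,3],[15,25,-135,11],[35,58,-145,19],[55,91,-145,27],[75,124,-145,35],[95,157,-145,43],[115,190,-145,51],[135,220,-145,59],[146,240,-145,61.6],[146,240,-145,61.6]],
  ],
)

```text
time: 8.25
position: [471.0, 263.4, 200.7]
orientation: [0.628, 0.778, -0.001, -0.001]
contact_force: [-1.6, -0.6, -3.5]
finger_gap: 59.3
grip_force: 30.0
```

Run:
```python
from h import *
goal((472.8,261.1,123),12)
c=cam('wrist');im=ctrl.read_camera('wrist');cv2.imwrite('pics/w4.png',cv2.resize(im[:,:,::-1],(640,480)))
th=np.radians(12);x=np.array([np.cos(th),np.sin(th),0]);y=np.array([-x[1],x[0],0]);o=np.array([472.8,261.1,97])
print((proj(c,[o+x*a*60+y*b*165 for a,b in((1,1),(1,-1),(-1,-1),(-1,1))])*1.25).round(0))
```

```text
8.25 pos [471.  263.4 200.7] yaw 12.2 F [-1.6 -0.6 -3.5] gap 59.3 grip 30.0
tool [-2.7  1.4 77.7] twist 0.2 x [-0.211  0.978  0.001] y [ 0.978  0.211 -0.002]
[[423. -37.]
 [390. 444.]
 [238. 443.]
 [209. -38.]]
```

View pics/w4.png

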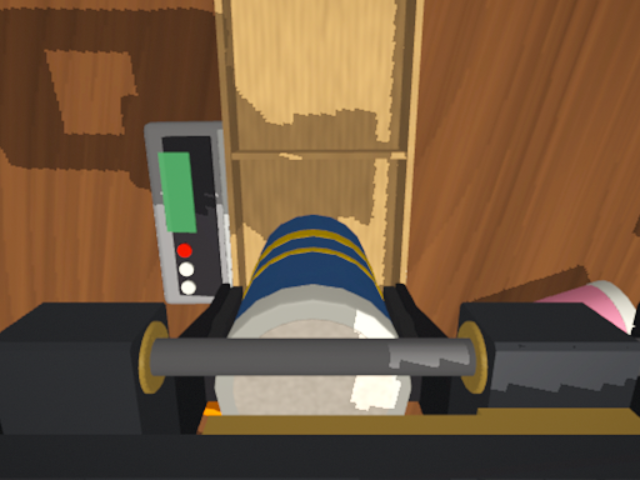

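The wrist view shows the tray edges at columns 220 and 410, as predicted. The tub is centred at column 313 and the cross wall is at row 155. I lower it.

arm_command(
  plan=[
    [[-2,1,25,0],[-3,1,50,0],[-3,1,65,0],[-3,1,71,0],[-3,1,74,0],[-3,1,75,0],[-3,1,76,0],[-3,1,77,0],[-3,1,77,0]],
  ],
)

```text
time: 9.2
position: [475.0, 258.2, 125.0]
orientation: [0.63, 0.777, 0.0, 0.0]
contact_force: [0.6, -0.1, -4.0]
finger_gap: 59.3
grip_force: 30.0
```

arm_command(
  plan=[
    [[0,0,1,0],[0,0,1.5,0],[0,0,2,0],[0,0,2.5,0],[0,0,3,0],[0,0,3,0]],
  ],
)

```text
time: 9.8
position: [474.8, 258.1, 122.4]
orientation: [0.63, 0.777, 0.0, 0.0]
contact_force: [-0.9, -1.4, 5.1]
finger_gap: 59.6
grip_force: 30.0
```

arm_command(
  plan=[
    [[0,0,0,0],[0,0,0,0],[0,0,0,0],[0,0,0,0],[0,0,-5,0],[0,0,-30,0],[0,0,-70,0],[0,0,-100,0],[0,0,-100,0]],
  ],
  gripper=0.9,
)

```text
time: 10.7
position: [477.8, 259.2, 226.3]
orientation: [0.63, 0.777, 0.004, 0.003]
contact_force: [-0.1, -0.3, 0.5]
finger_gap: 78.1
grip_force: 0.0
```

Run:
```python
from h import *
im=ctrl.read_camera('wrist');cv2.imwrite('pics/w5.png',cv2.resize(im[:,:,::-1],(640,480)))
n=np.array([-.42,.127,.899]);b=np.array((567.3,-141.2,50.1));g=b+n*58
print(g);goal(g+[0,0,91],73.2)
```

```text
[ 542.94  -133.834  102.242]
10.75 pos [476.2 258.6 224. ] yaw 12.0 F [ 0.7  0.6 -0.6] gap 78.3 grip 0.0
tool [-397.8  -16.3   30.4] twist -61.2 x [-0.207  0.978  0.001] y [0.978 0.207 0.006]
```

View pics/w5.png

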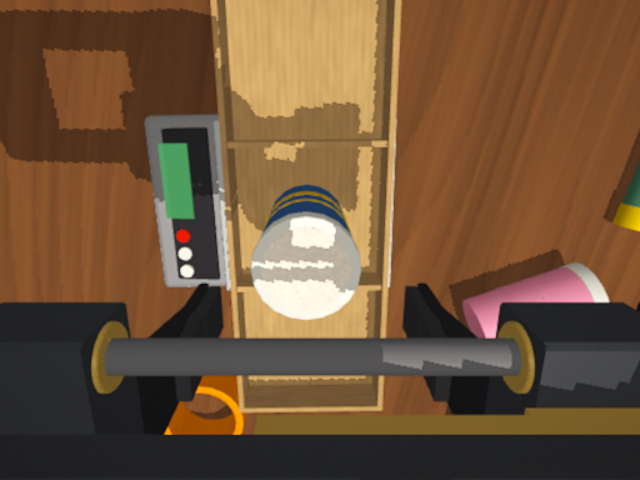

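The tall tub stands upright in the middle compartment and the tray hasn't moved. Next is short tub A.

arm_command(
  plan=[
    [[-40,-2,0,-6],[-88,-4,0,-14],[-137,-6,0,-22],[-186,-8,0,-30],[-235,-10,0,-38],[-284,-12,0,-46],[-333,-14,0,-54],[-380,-16,10,-61],[-398,-16,30,-61],[-398,-16,60,-61],[-398,-16,60,-61]],
  ],
  gripper=0.95,
)

```text
time: 11.85
position: [537.6, -134.3, 156.7]
orientation: [0.15, 0.989, 0.002, -0.006]
contact_force: [-0.7, 1.6, 1.5]
finger_gap: 82.6
grip_force: 0.0
```

Run:
```python
from h import *
goal((543,-133.8,83.5),73.2)
```

```text
11.85 pos [ 537.6 -134.3  156.7] yaw 72.8 F [-0.7  1.6  1.5] gap 82.6 grip 0.0
tool [-5.8  2.  73.1] twist -0.4 x [-0.955  0.296  0.012] y [0.296 0.955 0.002]
```

arm_command(
  plan=[
    [[-1,1,20,0],[-1,1,45,0],[-1,1,65,0],[-1,1,78,0],[-1,1,79,0],[-1,1,79,0],[-1,1,79,0]],
  ],
)

```text
time: 12.55
position: [543.5, -134.0, 83.6]
orientation: [0.148, 0.989, -0.0, 0.001]
contact_force: [-0.5, 0.3, -0.7]
finger_gap: 82.6
grip_force: 0.0
```

arm_command(
  plan=[
    [[0,0,0,0],[0,0,0,0],[0,0,0,0],[0,0,0,0],[0,0,0,0]],
  ],
  gripper=0,
)

```text
time: 13.05
position: [543.0, -133.9, 82.9]
orientation: [0.148, 0.989, 0.0, 0.0]
contact_force: [0.4, 1.3, 2.2]
finger_gap: 59.7
grip_force: 30.0
```

arm_command(
  plan=[
    [[4,0,-9,0],[12,0,-25,0],[25,0,-52,0],[39,0,-80,0],[48,0,-95,0],[55,10,-97,0],[65,45,-97,0],[70,85,-95,0],[72,115,-85,0],[72,125,-50,0],[72,125,-10,0],[72,125,20,0]],
  ],
)

```text
time: 14.25
position: [508.9, 8.4, 60.1]
orientation: [0.147, 0.989, 0.0, -0.002]
contact_force: [-0.8, -0.2, -3.5]
finger_gap: 59.5
grip_force: 30.0
```

Run:
```python
from h import *
goal((510,5,50),73.2)
```

```text
14.25 pos [508.9   8.4  60.1] yaw 73.1 F [-0.8 -0.2 -3.5] gap 59.5 grip 30.0
tool [-2.1 -2.9 10.1] twist -0.1 x [-0.957  0.291  0.003] y [ 0.291  0.957 -0.   ]
```

arm_command(
  plan=[
    [[0,0,8,0],[0,0,14,0],[0,0,17,0],[0,0,19,0],[-4,0,20,0],[-8,0,20,0],[-13,0,21,0],[-18,0,22.5,0],[-23,0,24,0],[-27,0,25,0],[-29,0,26,0],[-29,0,26,0]],
  ],
)

```text
time: 15.45
position: [538.3, -1.7, 38.8]
orientation: [0.149, 0.989, 0.0, 0.0]
contact_force: [-2.2, 1.3, 5.7]
finger_gap: 59.2
grip_force: 30.0
```

arm_command(
  plan=[
    [[0,0,0,0],[0,0,0,0],[0,0,0,0],[0,0,0,0],[0,0,-7,0],[0,0,-7,0],[0,0,-7,0]],
  ],
  gripper=0.85,
)

```text
time: 16.15
position: [538.6, -1.9, 43.9]
orientation: [0.148, 0.989, -0.0, 0.0]
contact_force: [-0.1, 0.1, 0.8]
finger_gap: 74.0
grip_force: 0.0
```

arm_command(
  plan=[
    [[0,0,0,0],[0,0,0,0],[0,0,0,0],[0,0,0,0]],
  ],
  gripper=0,
)

```text
time: 16.55
position: [538.2, -1.8, 43.4]
orientation: [0.148, 0.989, 0.0, -0.0]
contact_force: [0.2, 0.6, 0.4]
finger_gap: 59.4
grip_force: 30.0
```

Run:
```python
from h import *
th=np.radians(12);y=np.array([-np.sin(th),np.cos(th),0])
goal(np.array([473.5,260,200])-y*110,12)
im=ctrl.read_camera('scene');c=cam('scene');u=proj(c,ctrl.observe()['position'])[0].astype(int)
x,y=u;cv2.imwrite('pics/s6.png',cv2.resize(im[max(y-60,0):y+60,max(x-60,0):x+100,::-1],(600,450)))
```

```text
16.55 pos [538.2  -1.8  43.4] yaw 73.0 F [0.2 0.6 0.4] gap 59.4 grip 30.0
tool [  85.2  135.1 -156.6] twist 61.0 x [-0.956  0.293  0.   ] y [0.293 0.956 0.   ]
```

View pics/s6.png

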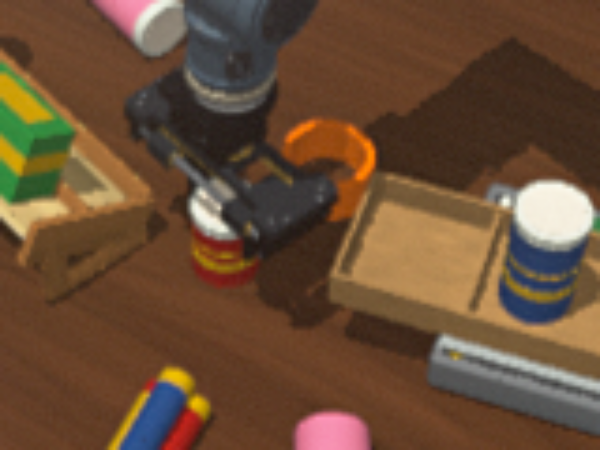

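arm_command(
  plan=[
    [[0,0,-20,0],[0,0,-60,0],[0,0,-100,5],[15,25,-135,13],[30,50,-150,21],[45,75,-150,29],[60,100,-150,37],[75,120,-150,45],[82,130,-150,53],[85,135,-150,61],[85,135,-150,61],[85,135,-150,61]],
  ],
)

```text
time: 17.8
position: [496.2, 152.0, 193.1]
orientation: [0.628, 0.778, -0.0, -0.0]
contact_force: [0.2, -0.2, -2.8]
finger_gap: 59.2
grip_force: 30.0
```

Run:
```python
from h import *
th=np.radians(12);y=np.array([-np.sin(th),np.cos(th),0])
goal(np.array([473.5,260,109.4])-y*110,12)
```

```text
17.8 pos [496.2 152.  193.1] yaw 12.1 F [ 0.2 -0.2 -2.8] gap 59.2 grip 30.0
tool [ 0.4  0.4 83.7] twist 0.1 x [-0.21   0.978 -0.   ] y [ 0.978  0.21  -0.001]
```

arm_command(
  plan=[
    [[0,0,25,0],[0,0,50,0],[0,0,68,0],[0,0,76,0],[0,0,79,0],[0,0,80,0],[0,0,81,0],[0,0,81,0],[0,0,81,0]],
  ],
)

```text
time: 18.7
position: [497.0, 152.2, 113.2]
orientation: [0.63, 0.777, 0.0, 0.0]
contact_force: [-0.5, -0.0, -3.6]
finger_gap: 59.8
grip_force: 30.0
```

arm_command(
  plan=[
    [[0,0,0.5,0],[0,0,1,0],[0,0,1,0],[0,0,1,0]],
  ],
)

```text
time: 19.1
position: [496.6, 152.2, 111.6]
orientation: [0.63, 0.777, 0.0, 0.0]
contact_force: [0.2, 0.5, -2.6]
finger_gap: 59.6
grip_force: 30.0
```

arm_command(
  plan=[
    [[0,0,0.5,0],[0,0,1,0],[0,0,1.2,0],[0,0,1.2,0]],
  ],
)

```text
time: 19.5
position: [496.5, 152.2, 110.3]
orientation: [0.63, 0.777, -0.0, -0.0]
contact_force: [0.3, -0.2, -2.3]
finger_gap: 59.4
grip_force: 30.0
```

arm_command(
  plan=[
    [[0,0,0.4,0],[0,0,0.7,0],[0,0,0.7,0]],
  ],
)

```text
time: 19.8
position: [496.6, 152.1, 109.6]
orientation: [0.63, 0.777, -0.0, -0.0]
contact_force: [-0.2, 0.4, -3.3]
finger_gap: 59.5
grip_force: 30.0
```

arm_command(
  plan=[
    [[0,0,0.4,0],[0,0,0.7,0],[0,0,0.7,0]],
  ],
)

```text
time: 20.1
position: [496.7, 152.1, 109.4]
orientation: [0.63, 0.777, 0.0, 0.0]
contact_force: [-0.7, -0.4, 2.5]
finger_gap: 59.8
grip_force: 30.0
```

Contact is light, about 5 N in total. I release and withdraw.

arm_command(
  plan=[
    [[0,0,0,0],[0,0,0,0],[0,0,0,0],[0,0,0,0],[0,0,-5,0],[0,0,-30,0],[0,0,-70,0],[0,0,-100,0],[0,0,-110,0],[0,0,-110,0]],
  ],
  gripper=0.9,
)

```text
time: 21.1
position: [497.5, 152.3, 220.4]
orientation: [0.63, 0.777, 0.001, 0.001]
contact_force: [-0.5, -0.4, -0.4]
finger_gap: 78.3
grip_force: 0.0
```

Run:
```python
from h import *
im=ctrl.read_camera('scene');cv2.imwrite('pics/s7.png',cv2.resize(im[130:280,250:450,::-1],(600,450)))
n=np.array([-.42,.127,.899]);b=np.array((504.1,-349.9,50.1));g=b+n*58
print(g);goal((g[0],g[1],220),73.2)
```

```text
[ 479.74  -342.534  102.242]
21.15 pos [496.4 152.2 219. ] yaw 12.0 F [-0.2  0.4 -0.2] gap 78.1 grip 0.0
tool [-480.5 -118.8   -1.1] twist -61.2 x [-0.207  0.978 -0.   ] y [0.978 0.207 0.   ]
```

View pics/s7.png

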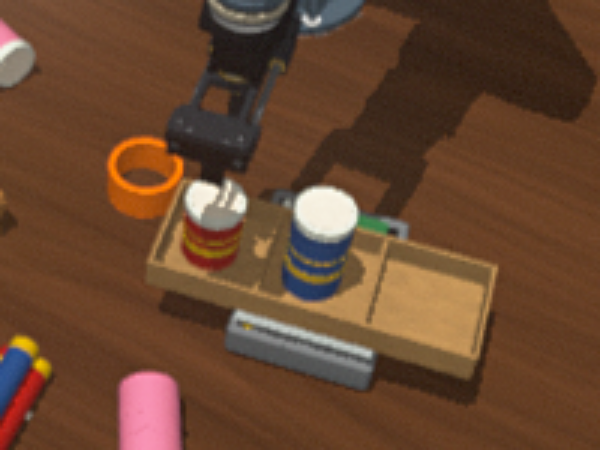

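The picture shows both tubs upright, the tray level, and the -y short tub near (213,225). Next is tub B.

arm_command(
  plan=[
    [[-30,-7,0,-4],[-75,-18,0,-10],[-121,-30,0,-17],[-167,-41,0,-24],[-213,-53,0,-31],[-260,-64,0,-38],[-307,-76,0,-45],[-354,-88,0,-52],[-400,-99,0,-58],[-446,-110,0,-61],[-480,-118,5,-61],[-480,-118,20,-61]],
  ],
  gripper=0.95,
)

```text
time: 22.35
position: [480.6, -347.7, 197.5]
orientation: [0.151, 0.989, -0.002, 0.001]
contact_force: [0.5, -0.4, -0.8]
finger_gap: 82.9
grip_force: 0.0
```

arm_command(
  plan=[
    [[0,0,20,0],[0,0,40,0],[0,0,40,0],[0,0,40,0]],
  ],
)

```text
time: 22.75
position: [479.8, -341.1, 157.3]
orientation: [0.148, 0.989, 0.001, -0.002]
contact_force: [0.3, -0.2, -0.9]
finger_gap: 82.6
grip_force: 0.0
```

Run:
```python
from h import *
g=(479.7,-342.5,83.3);goal(g,73.2)
im=ctrl.read_camera('wrist');c=cam('wrist')
h=cv2.cvtColor(im,cv2.COLOR_RGB2HSV);m=((h[...,1]<60)&(h[...,2]>120)).astype(np.uint8)
n,l,st,ce=cv2.connectedComponentsWithStats(m)
lid=np.array(g)+[0,0,19]+np.array([-.42,.127,.899])*22;print('pred',proj(c,lid))
for i in range(1,n):
    if st[i,4]>1500: print(st[i],ce[i].round(0),plane(c,ce[i],122).round(1),'pred',lid.round(1))
```

```text
22.75 pos [ 479.8 -341.1  157.3] yaw 73.0 F [ 0.3 -0.2 -0.9] gap 82.6 grip 0.0
tool [-0.5 -1.5 74. ] twist -0.2 x [-0.956  0.293  0.003] y [0.293 0.956 0.002]
pred [[246.44562136 206.37320345]]
[ 200  161   97   96 7120] [248. 208.] [ 472.  -339.1  122. ] pred [ 470.5 -339.7  122.1]
[ 242  300  111   32 3453] [295. 316.] [ 558.9 -330.8  122. ] pred [ 470.5 -339.7  122.1]
```

The wrist camera agrees to about 1.5 mm. I descend and grip.

arm_command(
  plan=[
    [[-1,-1,20,0],[-1,-1,45,0],[-1,-1,65,0],[-1,-1,74,0],[-1,-1,75,0],[-1,-1,75,0],[-1,-1,75,0]],
  ],
)

```text
time: 23.5
position: [482.0, -343.8, 85.2]
orientation: [0.148, 0.989, -0.001, 0.001]
contact_force: [-0.0, 0.2, 0.6]
finger_gap: 82.8
grip_force: 0.0
```

arm_command(
  plan=[
    [[0,0,0,0],[0,0,0,0],[0,0,0,0],[0,0,0,0],[0,0,0,0]],
  ],
  gripper=0,
)

```text
time: 24.0
position: [481.4, -343.1, 84.2]
orientation: [0.148, 0.989, 0.0, 0.0]
contact_force: [-0.3, 1.5, 2.1]
finger_gap: 59.3
grip_force: 30.0
```

arm_command(
  plan=[
    [[4,0,-9,0],[12,0,-25,0],[25,0,-52,0],[39,0,-80,0],[50,0,-103,0],[58,20,-110,0],[65,60,-110,0],[70,105,-110,0],[74,150,-110,0],[74,197,-110,0],[74,244,-110,0],[74,290,-105,0]],
  ],
)

```text
time: 25.2
position: [494.8, -41.2, 188.9]
orientation: [0.148, 0.989, 0.0, -0.0]
contact_force: [0.7, 0.2, -2.3]
finger_gap: 59.6
grip_force: 30.0
```

arm_command(
  plan=[
    [[0,35,0,0],[0,51,30,0],[0,51,75,0],[0,51,110,0],[0,51,125,0],[0,51,127,0],[0,51,127,0]],
  ],
)

```text
time: 25.9
position: [509.6, 5.3, 61.6]
orientation: [0.148, 0.989, 0.0, -0.001]
contact_force: [0.6, 0.2, -2.2]
finger_gap: 59.4
grip_force: 30.0
```

arm_command(
  plan=[
    [[0,0,8,0],[0,0,14,0],[0,0,17,0],[0,0,19,0],[-4,0,20,0],[-8,0,20,0],[-13,0,21,0],[-18,0,22.5,0],[-23,0,24,0],[-27,0,25,0],[-29,0,26,0],[-29,0,26,0]],
  ],
)

```text
time: 27.1
position: [538.6, -3.9, 37.5]
orientation: [0.148, 0.989, 0.0, 0.001]
contact_force: [-1.1, 1.0, 7.1]
finger_gap: 59.6
grip_force: 30.0
```

arm_command(
  plan=[
    [[0,0,0,0],[0,0,0,0],[0,0,0,0],[0,0,0,0],[0,0,-7,0],[0,0,-7,0],[0,0,-7,0]],
  ],
  gripper=0.85,
)

```text
time: 27.8
position: [538.5, -4.0, 43.3]
orientation: [0.148, 0.989, -0.0, 0.0]
contact_force: [-0.1, -0.9, 0.0]
finger_gap: 73.6
grip_force: 0.0
```

arm_command(
  plan=[
    [[0,0,0,0],[0,0,0,0],[0,0,0,0],[0,0,0,0]],
  ],
  gripper=0,
)

```text
time: 28.2
position: [538.1, -3.8, 42.9]
orientation: [0.148, 0.989, 0.0, -0.0]
contact_force: [0.4, -0.1, -0.2]
finger_gap: 59.6
grip_force: 30.0
```

Run:
```python
from h import *
th=np.radians(12);y=np.array([-np.sin(th),np.cos(th),0])
goal(np.array([473.5,260,240])+y*110,12)
```

```text
28.2 pos [538.1  -3.8  42.9] yaw 73.0 F [ 0.4 -0.1 -0.2] gap 59.6 grip 30.0
tool [ 192.6  329.5 -197.1] twist 61.0 x [-0.956  0.293  0.   ] y [0.293 0.956 0.   ]
```

arm_command(
  plan=[
    [[0,0,-20,0],[0,0,-60,0],[0,0,-105,0],[0,0,-150,0],[5,8,-190,3],[20,34,-215,10],[44,75,-220,18],[68,117,-220,26],[92,158,-220,34],[116,199,-220,42],[140,240,-220,50],[164,281,-220,58]],
  ],
)

```text
time: 29.4
position: [465.9, 300.0, 262.2]
orientation: [0.599, 0.801, -0.001, -0.0]
contact_force: [0.6, -0.3, -2.5]
finger_gap: 59.4
grip_force: 30.0
```

Run:
```python
from h import *
th=np.radians(12);y=np.array([-np.sin(th),np.cos(th),0])
goal(np.array([473.5,260,230])+y*110,12)
```

```text
29.4 pos [465.9 300.  262.2] yaw 16.4 F [ 0.6 -0.3 -2.5] gap 59.4 grip 30.0
tool [69.1  4.5 32.2] twist 4.4 x [-0.283  0.959 -0.   ] y [ 0.959  0.283 -0.002]
```

arm_command(
  plan=[
    [[30,3,10,3],[57,4,30,3],[57,4,30,3],[57,4,30,3],[57,4,30,3]],
  ],
)

```text
time: 29.9
position: [455.1, 353.7, 233.0]
orientation: [0.618, 0.787, -0.0, 0.0]
contact_force: [-0.5, 0.3, -1.8]
finger_gap: 59.1
grip_force: 30.0
```

Run:
```python
from h import *
th=np.radians(12);y=np.array([-np.sin(th),np.cos(th),0])
goal(np.array([473.5,260,108.9])+y*110,12)
im=ctrl.read_camera('top');c=cam('top')
h=cv2.cvtColor(im,cv2.COLOR_RGB2HSV);m=((h[...,1]<60)&(h[...,2]>140)).astype(np.uint8)
n,l,st,ce=cv2.connectedComponentsWithStats(m)
for i in range(1,n):
    u=ce[i]
    if st[i,4]>60 and 110<u[0]<225 and 160<u[1]<245: print(st[i],u.round(1),plane(c,u,176).round(0),plane(c,u,146).round(0))
```

```text
29.9 pos [455.1 353.7 233. ] yaw 13.7 F [-0.5  0.3 -1.8] gap 59.1 grip 30.0
tool [ 14.6  -1.  124.1] twist 1.7 x [-0.237  0.971 -0.001] y [ 0.971  0.237 -0.   ]
[183 185  18  19 276] [191.6 193.7] [491. 145. 176.] [496. 149. 146.]
[148 190  20  19 297] [157.6 198.8] [475. 255. 176.] [479. 261. 146.]
```

arm_command(
  plan=[
    [[14,-1,10,1.7],[14,-1,45,1.7],[14,-1,80,1.7],[14,-1,105,1.7],[14,-1,115,1.7],[14,-1,119,1.7],[14,-1,120,1.7],[14,-1,120,1.7],[14,-1,120,1.7]],
  ],
)

```text
time: 30.85
position: [451.4, 368.2, 114.4]
orientation: [0.629, 0.777, 0.001, 0.001]
contact_force: [0.1, 0.4, -2.5]
finger_gap: 59.5
grip_force: 30.0
```

arm_command(
  plan=[
    [[0,0,0.5,0],[0,0,1,0],[0,0,1,0],[0,0,1,0]],
  ],
)

```text
time: 31.25
position: [450.4, 367.8, 112.0]
orientation: [0.629, 0.777, 0.0, 0.0]
contact_force: [0.2, 0.2, -3.0]
finger_gap: 59.3
grip_force: 30.0
```

arm_command(
  plan=[
    [[0,0,0.5,0],[0,0,0.8,0],[0,0,0.8,0],[0,0,0.8,0]],
  ],
)

```text
time: 31.65
position: [450.4, 367.8, 111.1]
orientation: [0.629, 0.777, -0.0, -0.0]
contact_force: [0.5, -1.2, -1.3]
finger_gap: 59.4
grip_force: 30.0
```

arm_command(
  plan=[
    [[0,0,0.5,0],[0,0,1,0],[0,0,1,0],[0,0,1,0]],
  ],
)

```text
time: 32.05
position: [450.5, 367.8, 110.1]
orientation: [0.629, 0.777, -0.0, -0.0]
contact_force: [-0.0, 0.4, -3.4]
finger_gap: 59.5
grip_force: 30.0
```

arm_command(
  plan=[
    [[0,0,0.4,0],[0,0,0.7,0],[0,0,0.7,0]],
  ],
)

```text
time: 32.35
position: [450.4, 367.8, 109.4]
orientation: [0.629, 0.777, -0.0, -0.0]
contact_force: [0.4, -0.4, -2.8]
finger_gap: 59.5
grip_force: 30.0
```

arm_command(
  plan=[
    [[0,0,0.4,0],[0,0,0.7,0],[0,0,0.7,0]],
  ],
)

```text
time: 32.65
position: [450.5, 367.8, 108.9]
orientation: [0.629, 0.777, 0.0, 0.0]
contact_force: [0.5, 0.3, -1.4]
finger_gap: 59.2
grip_force: 30.0
```

Contact has just begun at the expected height. I release and withdraw.

arm_command(
  plan=[
    [[0,0,0.3,0],[0,0,0.3,0],[0,0,0.3,0],[0,0,0.3,0],[0,0,-5,0],[0,0,-30,0],[0,0,-70,0],[0,0,-110,0],[0,0,-150,0],[0,0,-150,0],[0,0,-150,0]],
  ],
  gripper=0.9,
)

```text
time: 33.75
position: [450.8, 368.0, 260.2]
orientation: [0.629, 0.777, 0.001, 0.001]
contact_force: [-0.5, -0.3, -0.2]
finger_gap: 78.0
grip_force: 0.0
```

Run:
```python
from h import *
im=ctrl.read_camera('scene');cs=cam('scene')
h=cv2.cvtColor(im,cv2.COLOR_RGB2HSV);m=((h[...,1]<60)&(h[...,2]>140)).astype(np.uint8)
n,l,st,ce=cv2.connectedComponentsWithStats(m)
for i in range(1,n):
    u=ce[i]
    if st[i,4]>60 and 290<u[0]<430 and 160<u[1]<260: print(st[i],u.round(1),plane(cs,u,176).round(0),plane(cs,u,146).round(0))
goal((0,0,0),0)
# tray: cardboard mask, long lower edge
m=cv2.inRange(h,(12,60,120),(25,200,255));w=np.zeros_like(m);w[180:265,295:420]=m[180:265,295:420]
cn=max(cv2.findContours(w,0,2)[0],key=cv2.contourArea);hull=cv2.approxPolyDP(cv2.convexHull(cn),4,True).reshape(-1,2);print(hull.tolist())
th=np.radians(12);x=np.array([np.cos(th),np.sin(th),0]);y=np.array([-x[1],x[0],0]);o=np.array([472.8,261.1,97])
print('pred top corners',proj(cs,[o+x*a*60+y*b*165 for a,b in((1,1),(1,-1),(-1,-1),(-1,1))]).round(0).tolist())
```

```text
[312 188  20  19 283] [321.4 196.7] [523. 161. 176.] [500. 151. 146.]
[344 192  26  19 326] [357.6 200.4] [478. 255. 176.] [453. 248. 146.]
[385 209  23  19 307] [395.7 218. ] [478. 373. 176.] [453. 369. 146.]
[328 233  46  16 146] [349.9 240.6] [618. 300. 176.] [597. 294. 146.]
33.8 pos [449.9 367.5 258.6] yaw 12.1 F [ 0.2 -0.4 -0.4] gap 78.2 grip 0.0
tool [-265.3 -516.6  259. ] twist 12.1 x [-0.209  0.978 -0.   ] y [ 0.978  0.209 -0.001]
[[310, 189], [389, 210], [409, 248], [391, 251], [307, 224], [299, 215]]
pred top corners [[408.0, 249.0], [298.0, 216.0], [310.0, 188.0], [415.0, 218.0]]
```

The three lids are at the right heights and places: (500,151), (478,255) and (453,369). The tray corners match where they were at the start. I hand in.

```bash
python3 -c "
from bench import ctrl
print(ctrl.close_job())"
```

```text
the job is handed in; nothing more can be done
None
```

I handed the job in at about 34 s of the 72 s. The last camera check showed the tall tub in the middle compartment, a short tub in each end, lids at the right heights, and the tray where it lay at the start; no verdict came back.

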